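# Scrap the tagged coupler and hold a grease coupler on a bearing nipple

## Task

Of the two grease couplers standing on the bench, put the reject, the one with the round scrap tag on its top, into the grey scrap bin. Then take the good coupler, press it squarely onto the tilted grease nipple of the bearing block until it snaps on and its mouth sits fully home on the nipple's flange, and finish while still gripping it and holding it there against the nipple's spring. Leave the bottle, the spanner and the jar alone.

Things in the scene. Friction and masses are not known exactly. Their poses are not given: they have to be found in the camera images.
- coupler_mid (a point): Good grease coupler, steel, loose, 0.25 kg, standing mouth down. From the mouth up: round socket 37.6 mm wide to 34 mm, square shank 24 x 24 mm from 34 to 86 mm, brass stub 14 mm wide to 96 mm. This point: on the axis, 60 mm above the mouth, amid the shank, where it is gripped. z axis: from mouth to stub (up at the start); x and y: square to the shank's flats.
- coupler_mouth (a point): Centre of the good coupler's mouth, on its lower face; same axes. The bore is round: 26 mm wide at the mouth, narrowing over 5 mm to a lip 19 mm wide, a groove 27 mm wide from 7.5 to 20 mm above the mouth, then 19 mm wide up to its roof at 32 mm. It fits the nipple at any turn about its axis.
- reject_mid (a point): Reject coupler: same steel, socket and shank as the good one, standing mouth down, but instead of the stub it bears a flat round scrap tag, 40 mm in diameter and 3 mm thick, on its top (86 to 89 mm above the mouth). This point: on the axis, 60 mm above the mouth; axes as on the good coupler.
- scrap_bin: Open grey plastic bin, fixed, 200 x 160 x 80 mm outside (its x, y, z), walls 4 mm. Origin: centre of its underside.
- nipple: Steel grease nipple on the bearing block, 16 mm wide, 30 mm long, top edge tapered, on a round flange 36 mm wide. Origin: centre of the flange's face, on the axis. z axis: out along the nipple, leaning 25 degrees from upright towards the block's front. With the coupler home, its mouth rests on the flange, its z axis lies along this one and its mid point is 60 mm up it.
- snap (a point): Point on the nipple's axis 15 mm above the flange, axes as the nipple. Round it three small sprung balls stand out 3.5 mm from the nipple's side. They resist the coupler's lip (5 to 10 N push) with the mouth 14 to 11 mm from the flange, then jump into its groove and draw it on (a jerk of about 10 N the other way); snapped when the mouth is 5 mm from the flange.
- plunger (a joint): Sprung brass pin, 9 mm wide, its tip 40 mm above the flange at 0. Value: how far it is pushed in (m). The roof of the coupler's bore pushes it 8 mm when the mouth is fully home on the flange. Spring: 2 N at 0, 7 N when home; a coupler let go stays latched but backs off some 4 mm and sags askew, so keep pushing.
- bearing: Grey bearing block, fixed, base 70 x 190 mm (its x, y), with a 34 mm shaft 210 mm long along its y, 52 mm above the bench. Its front is its -x side. The housing rises 97 mm; only the nipple stands above it. Origin: centre of its underside.
- oil_bottle: White oil bottle, loose, 60 mm in diameter and 160 mm tall, upright; a bystander. Origin: centre of its underside.
- spanner: Steel spanner, loose, 160 mm long, lying flat, a bystander. Origin: middle, underside.
- jar: Glass jar with steel lid, loose, 64 mm in diameter and 75 mm tall, upright; a bystander. Origin: centre of its underside.

How it is judged:
By the outcome, as a careful person would: the job done as asked, in the order asked, and still so for the second after the job is handed in, while the arm keeps its last pose, push and grip.
It also fails if it takes over 51 s, if anything falls off the work surface, if the arm or the gripper's body presses on something with over 40 N, if the wrist force passes 120 N, or if a joint passes its speed limit or range.

## Robot

A 6-joint arm with a two-finger parallel gripper is mounted at the origin on the work surface. World frame = base frame: x ahead of the robot, y to its left, z up, the work surface at z = 0. Lengths are in m, angles in rad, forces in N, time in s.
With the tool pointing down it reaches from about 0.35 to 0.975 m from the base axis. Payload 4.9 kg.
Tool frame: the origin (TCP) lies midway between the tips of the shut fingers; the grasp point (between the pads) lies 19 mm behind it; z points along the fingers, y is the line along which they close (so a half turn about z gives the same grasp; the last joint's range is limited). The gripper opens to 85 mm and grips with 20 to 120 N. Pads are 22 mm wide; open, the fingers measure 114 mm over their backs; the gripper's body (76 mm by 85 mm) begins 54 mm behind the grasp point. The pads swing forward as they close: fully open they stand 13 mm farther back than shut.
Start: joints at [1.066, 0.053, 1.613, -0, 1.476, -0.119], TCP at [0.235, 0.579, 0.231] pointing down, gripper open.
Joint ranges: [-3.01, 3.01], [-1.01, 2.22], [0.06, 2.58], [-1.02, 4.17], [0.09, 2.62], [-3.14, 3.14]. Speed limits (rad/s): [2.57, 2.57, 3.14, 3.14, 3.14, 3.14].

## Interface

Orientations are given as a rotation vector (axis times angle).
In Python, from station import telemetry, optics, ctrl gives the robot as it stands.
- The arm moves only by the shell command python3 -m pendant 'ROWS' [FORCE]. ROWS is JSON, one flat list of numbers, 7 for each row, row after row: the turn, a rotation vector about the tool's x, y, z as a fraction of full scale, then the shift along the tool's x, y, z as a fraction of full scale, then the opening, from 0 (shut) to 1 (fully open). In form: [ax, ay, az, tx, ty, tz, fingers, ax, ay, az, tx, ty, tz, fingers, ...]. A call has 1 to 12 rows; each row is the pose to reach, as a shift and turn from the pose commanded when the call began, along the tool's axes at that moment; what a row does not reach only later rows make up. Full scale, the value 1, is 300 mm for a shift and 30 degrees for a turn. A row lasts 1/8 s, in which the tool goes at most 62.5 mm and 10.7 degrees, less where a joint would pass 70% of its speed; a pose out of reach is approached as far as the arm can. A call with a number of a shift or a turn outside -1 to 1 is refused whole. A call with a gripper value outside its range is refused whole. The fingers move at their own pace and stop on an object; FORCE is the grip in N (left out, the last holds). Time passes only in rows, so rows that repeat a pose let the fingers close. It gives the time, the measured TCP pose, the force, the opening and the grip force at its end, in the units of the state.
- telemetry.get_obs(): the state, without advancing time (a new reading comes with each control period).
- optics.get_image(name): name is "side" or "top" or "wrist"; returns a dict with "image" (420x560x3 uint8, red, green, blue), "depth" (420x560 float32, m along the optical axis (not along the pixel's ray), 0 where there is no reading), "fx", "fy", "cx", "cy" (pixels), "rvec" (rotation vector, rad) and "tvec" (3), from world to camera coordinates, as OpenCV has them. Camera axes: x right, y down, z forward; pixel columns grow to the right and rows downward; lengths in m; the calibration is good to about 2 mm. The wrist camera is an equidistant fisheye: a pixel r from the principal point sees the ray r / f radians off the axis. A picture is of the moment at which its call begins.
- ctrl.finish_job(): hands the job in; it is judged then, once.
The state is a dict: "t": time; "q": joint angles; "dq": joint speeds; "effort": joint torques, N m; "tool_pos": TCP position; "tool_rot": TCP orientation; "contact_force": force on the tool from outside, world axes, zero at the start; "wrist_torque": the same for the moment, N m; "opening": finger opening in m; "grip_force": force on a finger pad.
Only numpy, scipy, OpenCV 4.12 (cv2) and the standard library are available. Lean on these libraries where they do the work, as an engineer would, in place of code of your own. Each camera call takes 0.05 s, during which the arm holds its last target. There are 200 camera calls.

## Working session

There is one attempt and no reset: what is moved stays moved. The work goes in short steps, Python scripts to look and compute and a shell command to move; the robot and the scene stay as the last step left them, time stands still between calls to the robot, and variables do not carry over. Pictures are saved under pics/ and viewed, at most 10 in all, crops included, and the job is handed in when it is done.

```bash
ls; mkdir -p pics; cat > h.py <<'E'
import numpy as np, cv2
from scipy.spatial.transform import Rotation as R
from station import telemetry, optics, ctrl
def grab(n):
    d=optics.get_image(n); np.savez(f'{n}.npz',**d)
    return d
def load(n): return dict(np.load(f'{n}.npz'))
def cloud(d):
    v,u=np.mgrid[:420,:560]; z=d['depth']
    P=np.stack([(u-d['cx'])/d['fx']*z,(v-d['cy'])/d['fy']*z,z],-1)
    M=R.from_rotvec(np.ravel(d['rvec'])).as_matrix()
    W=(P-np.ravel(d['tvec']))@M
    W[z==0]=np.nan
    return W
E
python3 - <<'E'
from h import *
for n in('top','side'):
    d=grab(n); im=cv2.cvtColor(d['image'],cv2.COLOR_RGB2BGR)
    cv2.imwrite(f'pics/{n}0.png',cv2.resize(im,(800,600),interpolation=cv2.INTER_CUBIC))
    M=R.from_rotvec(np.ravel(d['rvec'])).as_matrix()
    print(n,d['fx'],d['cx'],d['cy'],-M.T@np.ravel(d['tvec']),M.round(2).tolist())
print(telemetry.get_obs())
E
```

```text
pics
top 482.75935120765183 284.0159564774902 208.46118546065506 [0.49345149 0.03400253 1.21865446] [[-0.01, -1.0, 0.0], [-1.0, 0.01, -0.08], [0.08, -0.0, -1.0]]
side 430.43372493687264 270.48030355822317 208.26960444332943 [ 0.11566801 -0.59238137  0.91671809] [[0.79, -0.61, -0.01], [-0.46, -0.59, -0.67], [0.4, 0.53, -0.74]]
{'t': 0.1, 'q': array([ 1.06595365e+00,  5.32678687e-02,  1.61416328e+00, -1.69662837e-05,
        1.47601889e+00, -1.18998906e-01]), 'dq': array([ 0.0017338 , -0.001599  , -0.00446542,  0.00122104, -0.00121342,
       -0.00028307]), 'effort': array([ 1.44154579e-03, -3.94901240e+01, -3.71363997e+01, -4.99739156e-05,
        3.90214656e-03,  4.57886017e-06]), 'tool_pos': array([0.23493795, 0.57854529, 0.23019628]), 'tool_rot': array([-6.02220419e-01, -3.08276614e+00,  2.78443622e-03]), 'contact_force': array([-0.76166042,  0.99654356, -0.17910245]), 'wrist_torque': array([-0.03749883,  0.0286181 ,  0.00515406]), 'grip_force': 0.0, 'opening': 0.08562871914340892}
```

View pics/top0.png

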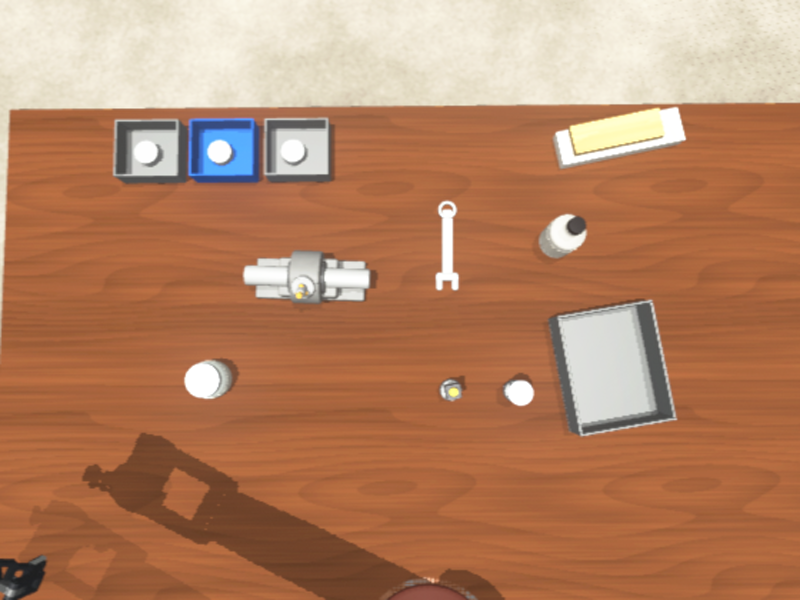

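View pics/side0.png

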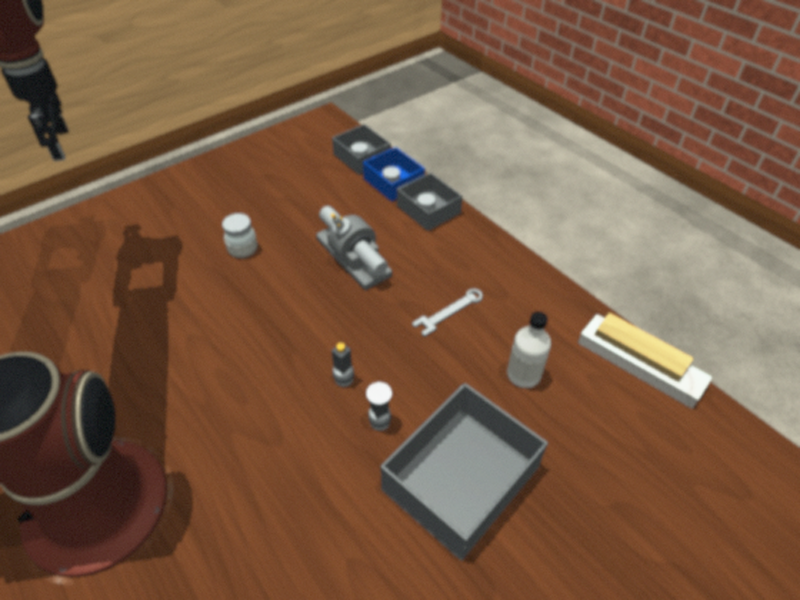

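The top picture (800x600) shows the good coupler at (452,391), the reject at (519,392), the bin at (612,367), the bearing shaft from (245,275) to (370,278) and the nipple tip near (300,292). The side picture shows the same layout, with the reject's white tag at (379,394) and the good coupler's stub at (341,347).

```bash
python3 - <<'E'
from h import *
for n in('top','side'):
    W=cloud(load(n)); d=load(n)
    S=0.7
    def med(u,v,r=1):
        u=int(u*S);v=int(v*S);return np.nanmedian(W[v-r:v+r+1,u-r:u+r+1].reshape(-1,3),0).round(4)
    if n=='top':
        for k,p in dict(good=(453,392),rej=(519,392),bin=(612,367),nip=(300,292),bottle=(576,226),jar=(205,380),span=(448,240)).items(): print(n,k,med(*p))
    else:
        for k,p in dict(good=(341,347),rej=(379,394),table=(300,500),nip=(335,214),bottle=(538,320)).items(): print(n,k,med(*p))
W1=np.concatenate([cloud(load(n)).reshape(-1,3) for n in('top','side')]); 
C=[('top',cloud(load('top')).reshape(-1,3)),('side',cloud(load('side')).reshape(-1,3))]
def near(W,c,r,z0,z1): return W[(np.hypot(*(W[:,:2]-c).T)<r)&(W[:,2]>z0)&(W[:,2]<z1)]
T=C[0][1]
g=cloud(load('top'))[274,317,:2]; r=cloud(load('top'))[274,363,:2]; b=cloud(load('top'))[194,215,:2]
for n,W in C:
    for k,c in(('good',g),('rej',r)):
        for z0,z1 in((.005,.03),(.04,.08),(.083,.1)):
            p=near(W,c,.04,z0,z1)
            if len(p): print(n,k,z0,len(p),p.mean(0).round(4),p.min(0).round(4),p.max(0).round(4))
    # bin rim
    p=near(W,np.array([.48,-.245]),.2,.072,.086)
    print(n,'binrim',len(p), cv2.minAreaRect(p[:,:2].astype(np.float32)*1000))
    p=near(W,b,.16,.052,.072); print(n,'shaft',cv2.minAreaRect(p[:,:2].astype(np.float32)*1000))
    p=near(W,b,.16,.03,.2);print(p.max(0))
    p=near(W,b,.06,.1,.2);print(n,'nip',len(p)); 
    for z in np.arange(.095,.145,.005):
        q=p[(p[:,2]>z)&(p[:,2]<=z+.005)]
        if len(q): print(z.round(3),len(q),q.mean(0).round(4),q.min(0).round(3),q.max(0).round(3))
E
```

```text
top good [ 0.4347 -0.0416  0.0952]
top rej [ 0.4334 -0.1491  0.0877]
top bin [ 0.4721 -0.3269  0.003 ]
top nip [0.5961 0.2003 0.131 ]
top bottle [ 0.6925 -0.2328  0.1583]
top jar [0.4562 0.3669 0.0725]
top span [ 0.6971 -0.0416  0.0064]
side good [ 0.4344 -0.0448  0.0942]
side rej [ 0.4319 -0.1544  0.0867]
side table [ 0.2507 -0.1882 -0.0025]
side nip [0.6381 0.2734 0.0657]
side bottle [ 0.6871 -0.2389  0.1584]
top good 0.005 29 [ 0.4383 -0.0379  0.0189] [ 0.4164 -0.0728  0.0053] [ 0.4648 -0.0029  0.0298]
top good 0.04 16 [ 0.4383 -0.0356  0.0614] [ 0.4222 -0.0481  0.0438] [ 0.4477 -0.0296  0.08  ]
top good 0.083 93 [ 0.4347 -0.0428  0.0886] [ 0.4227 -0.0565  0.0831] [ 0.448  -0.0309  0.0985]
top rej 0.005 32 [ 0.4358 -0.1418  0.0205] [ 0.4119 -0.1582  0.0061] [ 0.454  -0.135   0.0295]
top rej 0.04 6 [ 0.4372 -0.1419  0.0439] [ 0.4239 -0.1447  0.0407] [ 0.4455 -0.1396  0.0562]
top rej 0.083 225 [ 0.4317 -0.1529  0.0883] [ 0.4125 -0.1721  0.0831] [ 0.4496 -0.1345  0.0935]
top binrim 736 ((469.58551025390625, -264.5557556152344), (326.9344787597656, 317.4073181152344), 54.4929618835449
[... 1520 characters left out ...]
2812, 197.83670043945312), (212.53465270996094, 88.44493103027344), 87.28636169433594)
[0.67112204 0.30447711 0.13772317]
side nip 90
0.1 28 [0.6121 0.1929 0.1026] [0.596 0.18  0.1  ] [0.623 0.211 0.105]
0.105 15 [0.6108 0.1947 0.1072] [0.6   0.187 0.105] [0.621 0.203 0.11 ]
0.11 5 [0.5988 0.1945 0.1126] [0.592 0.191 0.11 ] [0.609 0.2   0.115]
0.115 12 [0.5961 0.1935 0.1173] [0.588 0.19  0.115] [0.605 0.199 0.12 ]
0.12 10 [0.5952 0.1945 0.1226] [0.589 0.192 0.12 ] [0.604 0.2   0.125]
0.125 8 [0.5938 0.1965 0.1266] [0.588 0.194 0.125] [0.6   0.198 0.128]
0.13 6 [0.5907 0.1977 0.132 ] [0.585 0.196 0.13 ] [0.598 0.2   0.135]
0.135 6 [0.5898 0.1983 0.1369] [0.587 0.195 0.136] [0.593 0.202 0.138]
```

```bash
cat >> h.py <<'E'
from scipy.optimize import least_squares
def rowto(pos,rot,p0=None,r0=None):
    """fractions [turn, shift] from pose (p0,r0) (default: measured) to goal"""
    o=telemetry.get_obs()
    p0=o['tool_pos'] if p0 is None else p0; r0=R.from_rotvec(o['tool_rot']) if r0 is None else r0
    a=(r0.inv()*rot).as_rotvec()/np.radians(30); t=r0.inv().apply(np.asarray(pos)-p0)/.3
    return np.r_[a,t].round(4)
def tool(z,y):
    z=np.asarray(z,float)/np.linalg.norm(z); y=np.asarray(y,float)-np.dot(y,z)*z; y/=np.linalg.norm(y)
    return R.from_matrix(np.stack([np.cross(y,z),y,z],1))
def sqfit(p,c):
    def f(x):
        a=x[2]; q=(p-x[:2])@np.array([[np.cos(a),-np.sin(a)],[np.sin(a),np.cos(a)]])
        return np.abs(q).max(1)-.012
    best=min((least_squares(f,[*c,a],loss='soft_l1',f_scale=.002) for a in np.radians([0,22,45,67])),key=lambda s:s.cost)
    return best.x[:2].round(4),np.degrees(best.x[2])%90,best.cost*1e6
E
python3 - <<'E'
from h import *
T=cloud(load('top'));S=cloud(load('side'))
def near(W,c,r,z0,z1):
    W=W.reshape(-1,3); return W[(np.hypot(*(W[:,:2]-c).T)<r)&(W[:,2]>z0)&(W[:,2]<z1)]
for k,c in(('good',(.4345,-.0435)),('rej',(.4317,-.1535))):
    print(k,sqfit(near(S,c,.03,.037,.078)[:,:2],c), 'socket+shank top', sqfit(near(T,c,.03,.06,.0875)[:,:2],c) if k=='good' else '')
d=load('top');M=R.from_rotvec(np.ravel(d['rvec'])).as_matrix();t=np.ravel(d['tvec'])
def ray(u,v,z):
    w=M.T@np.array([(u-d['cx'])/d['fx'],(v-d['cy'])/d['fy'],1]);o=-M.T@t;return (o+w*(z-o[2])/w[2])[:2]
c=np.array([ray(u*.7,v*.7,.08) for u,v in((553,317),(652,301),(676,418),(579,435))]);print(c.round(3),c.mean(0),[np.linalg.norm(c[i]-c[i-1]).round(3) for i in range(4)])
# shaft: ridge points at both ends
for n,W in(('top',T),('side',S)):
    p=near(W,(.63,.2),.12,.055,.073); p=p[np.abs(p[:,1]-.2)>.04]; 
    L=p[p[:,1]>.2];r=p[p[:,1]<.2]
    print(n,len(L),len(r),np.polyfit(p[:,1],p[:,0],1))
    f=lambda x:np.hypot((p[:,0]-x[0]-x[1]*(p[:,1]-.2))*np.cos(np.arctan(x[1])),p[:,2]-x[2])-.017
    s=least_squares(f,[.63,0.,.052],loss='soft_l1',f_scale=.002);print(s.x,np.degrees(np.arctan(s.x[1])),p[:,1].min(),p[:,1].max())
    # nipple stem: cylinder fit radius 8 with axis fixed tilt
    yaw=-np.arctan(s.x[1]); ax=np.array([-np.sin(np.radians(25))*np.cos(yaw),-np.sin(np.radians(25))*np.sin(yaw),np.cos(np.radians(25))])
    q=near(W,(.6,.2),.04,.1,.15)
    def g(x):
        v=q-np.array([x[0],x[1],.103]); h=v@ax; r_=np.linalg.norm(v-h[:,None]*ax,axis=1)
        m=(h>6)
        return np.where((h>.006)&(h<.03),r_-.008,np.where(h>=.03,np.minimum(r_-.0045,0.004)*.5,0))
    s2=least_squares(g,[.606,.2],loss='soft_l1',f_scale=.002); v=q-np.array([*s2.x,.103]);h=v@ax
    print('nip',s2.x,ax,'maxh',np.sort(h)[-5:].round(4), 'flange h',np.median(h[(np.linalg.norm(v-h[:,None]*ax,axis=1)>.011)&(np.linalg.norm(v-h[:,None]*ax,axis=1)<.017)&(abs(h)<.006)]))
o=telemetry.get_obs();print(R.from_rotvec(o['tool_rot']).as_matrix().round(3))
E
```

```text
good (array([ 0.4342, -0.044 ]), np.float64(11.299959198897723), np.float64(36.75780817083585)) socket+shank top (array([ 0.4337, -0.0436]), np.float64(11.159328698361408), np.float64(179.17427958663814))
rej (array([ 0.4318, -0.1536]), np.float64(80.41113174916376), np.float64(24.138621226913966)) socket+shank top 
[[ 0.554 -0.21 ]
 [ 0.579 -0.375]
 [ 0.388 -0.407]
 [ 0.362 -0.247]] [ 0.47076667 -0.30971418] [np.float64(0.196), np.float64(0.167), np.float64(0.195), np.float64(0.161)]
top 349 361 [0.04030834 0.62016206]
[0.62910012 0.03932672 0.05113   ] 2.252094296513595 0.09492670553001767 0.3042980129872756
nip [0.60450835 0.20014073] [-0.42229183  0.01660735  0.90630779] maxh [0.0381 0.0387 0.039  0.0404 0.0405] flange h -0.001246686291823683
side 86 201 [0.03012633 0.61753438]
[0.62841306 0.03954439 0.04944678] 2.264546855797109 0.09122657544001354 0.3044771145142086
nip [0.60407118 0.20005315] [-0.42228821  0.01669913  0.90630779] maxh [0.036  0.0367 0.0374 0.0377 0.0381] flange h -0.0030313376008543015
[[-0.926  0.376 -0.001]
 [ 0.376  0.926 -0.002]
 [ 0.    -0.002 -1.   ]]
```

```bash
python3 - <<'E'
from h import *
a=np.radians(80.4); Rr=tool([0,0,-1],[np.cos(a),np.sin(a),0])
print(rowto([.33,.32,.23],Rr))
W=[[.33,.32,.23],[.42,.05,.22],[.4318,-.1536,.17],[.4318,-.1536,.041]]
for i in range(3): print(rowto(W[i+1],Rr,np.array(W[i]),Rr))
E
```

```text
[-0.0035 -0.0008 -0.4169 -0.6179 -0.6792  0.0018]
[ 0.      0.      0.     -0.4459 -0.8374  0.0333]
[ 0.      0.      0.     -0.152  -0.6626  0.1667]
[0.   0.   0.   0.   0.   0.43]
```

```bash
python3 -m pendant '[0,0,-0.05,-0.07,-0.08,0,0.75, 0,0,-0.15,-0.19,-0.21,0,0.75, 0,0,-0.27,-0.33,-0.36,0,0.75, 0,0,-0.37,-0.47,-0.52,0,0.75, 0,0,-0.417,-0.618,-0.679,0.002,0.75]' 40
python3 -m pendant '[0,0,0,-0.09,-0.167,0.007,0.75, 0,0,0,-0.18,-0.335,0.013,0.75, 0,0,0,-0.27,-0.5,0.02,0.75, 0,0,0,-0.36,-0.67,0.027,0.75, 0,0,0,-0.446,-0.837,0.033,0.75]'
python3 -m pendant '[0,0,0,-0.04,-0.18,0.04,0.75, 0,0,0,-0.09,-0.36,0.09,0.75, 0,0,0,-0.12,-0.52,0.13,0.75, 0,0,0,-0.145,-0.62,0.16,0.75, 0,0,0,-0.152,-0.663,0.167,0.75, 0,0,0,-0.152,-0.663,0.167,0.75]'
python3 - <<'E'
from h import *
a=np.radians(80.4); Rr=tool([0,0,-1],[np.cos(a),np.sin(a),0])
print(rowto([.4318,-.1536,.041],Rr))
d=grab('wrist');print(d['fx'],d['cx'],d['cy']);M=R.from_rotvec(np.ravel(d['rvec'])).as_matrix();print(-M.T@np.ravel(d['tvec']))
cv2.imwrite('pics/w1.png',d['image'][...,::-1])
t=cv2.fisheye
def px(P):
    c=M@np.array(P)+np.ravel(d['tvec']);th=np.arctan2(np.hypot(*c[:2]),c[2]);k=d['fx']*th/np.hypot(*c[:2]);return (c[:2]*k+[d['cx'],d['cy']]).round(1)
print('tag',px([.4318,-.1536,.089]),'stub',px([.4342,-.0438,.096]))
E
```

```text
t: 0.72
tool_pos: [0.3289, 0.3224, 0.2303]
tool_rot: [-0.26, -3.131, 0.001]
contact_force: [0.7, -0.3, 1.0]
opening: 0.064
grip_force: 0.0
t: 1.35
tool_pos: [0.419, 0.0525, 0.2205]
tool_rot: [0.263, 3.13, 0.0]
contact_force: [1.1, 0.8, -0.6]
opening: 0.0638
grip_force: 0.0
t: 2.1
tool_pos: [0.4306, -0.1493, 0.1706]
tool_rot: [-0.264, -3.13, -0.001]
contact_force: [0.2, -0.1, -0.6]
opening: 0.0636
grip_force: 0.0
[ 0.0012 -0.0014 -0.0016 -0.0067 -0.0136  0.4318]
325.19226210127806 280.1226543791368 210.6815734469587
[ 0.35458939 -0.13598069  0.31406384]
tag [274.2 219.7] stub [420.2 201.9]
```

View pics/w1.png

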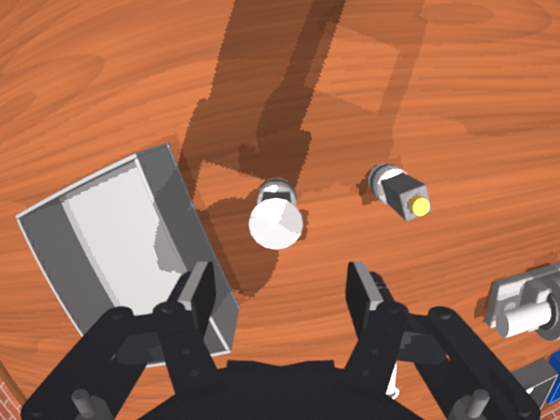

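The wrist view shows the reject's tag at (275,223) and the good coupler's stub at (420,206). Both are within about 4 px of prediction, and the fingers straddle the reject correctly.

```bash
python3 -m pendant '[0,0,0,-0.004,0,0.1,0.75, 0,0,0,-0.004,0,0.25,0.75, 0,0,0,-0.004,0,0.37,0.75, 0,0,0,-0.004,0,0.43,0.75, 0,0,0,-0.004,0,0.43,0.75, 0,0,0,-0.004,0,0.43,0, 0,0,0,-0.004,0,0.43,0, 0,0,0,-0.004,0,0.43,0, 0,0,0,-0.004,0,0.43,0, 0,0,0,-0.004,0,0.43,0]' 60
```

```text
t: 3.4
tool_pos: [0.4334, -0.1501, 0.0436]
tool_rot: [0.263, 3.127, -0.001]
contact_force: [0.7, 0.3, 5.9]
opening: 0.0325
grip_force: 56.3
```

```bash
python3 - <<'E'
from h import *
o=telemetry.get_obs();r=R.from_rotvec(o['tool_rot']);p=o['tool_pos'];print(p,o['opening'],o['grip_force'])
b=np.radians(101); Rb=tool([0,0,-1],[np.cos(b),np.sin(b),0])
print(rowto(p+[0,0,.11],r),rowto([.471,-.31,p[2]+.11],Rb))
E
```

```text
[ 0.43340836 -0.15012043  0.04360743] 0.03251874498066708 56.3019597530365
[ 0.000e+00  0.000e+00  0.000e+00 -1.200e-03 -1.000e-04 -3.667e-01] [-0.0019  0.0061 -0.687  -0.2137 -0.5047 -0.3658]
```

```bash
python3 - <<'E'
from h import *
d=grab('wrist')
a=cv2.resize(d['image'][60:360,80:480,::-1],(800,600),interpolation=cv2.INTER_CUBIC)
cv2.imwrite('pics/w2.png',a)
E
```

```text
(no output)
```

View pics/w2.png

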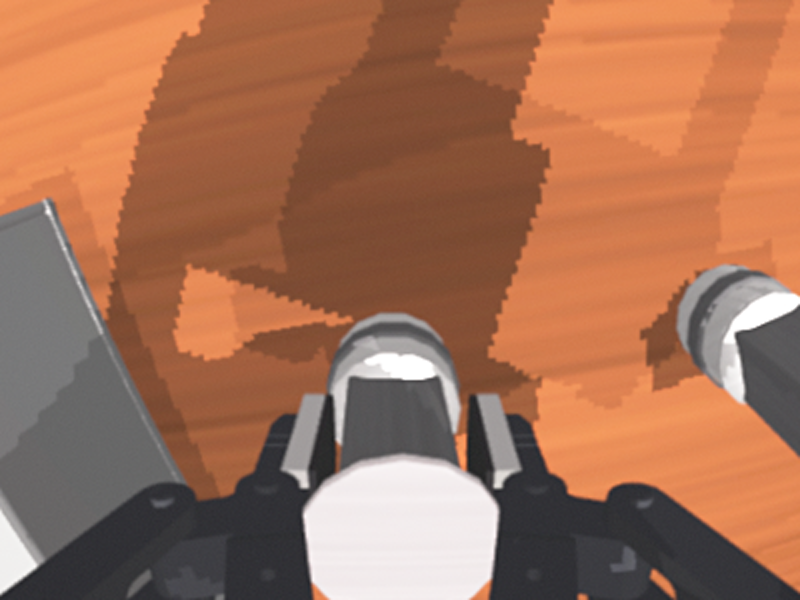

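The wrist crop shows a gap between the pads and the shank. The fingers above the pads jam on the 40 mm tag (sides cut straight at x≈305 and 497), so the opening stops at 32.5 mm. I'll reopen, rise 26 mm and clamp the tag's rim between the pads, so the coupler hangs below.

```bash
python3 -m pendant '[0,0,0,0,0,0,0.75, 0,0,0,0,0,0,0.75, 0,0,0,0,0,0,0.75, 0,0,0,0,0,-0.05,0.75, 0,0,0,0,0,-0.087,0.75, 0,0,0,0,0,-0.087,0.75, 0,0,0,0,0,-0.087,0, 0,0,0,0,0,-0.087,0, 0,0,0,0,0,-0.087,0, 0,0,0,0,0,-0.087,0]' 50
python3 - <<'E'
from h import *
d=grab('wrist')
a=cv2.resize(d['image'][60:360,80:480,::-1],(800,600),interpolation=cv2.INTER_CUBIC)
cv2.imwrite('pics/w3.png',a)
E
```

```text
t: 4.7
tool_pos: [0.4322, -0.1496, 0.0681]
tool_rot: [0.263, 3.13, -0.0]
contact_force: [-0.6, -0.6, 3.8]
opening: 0.0357
grip_force: 49.4
```

View pics/w3.png

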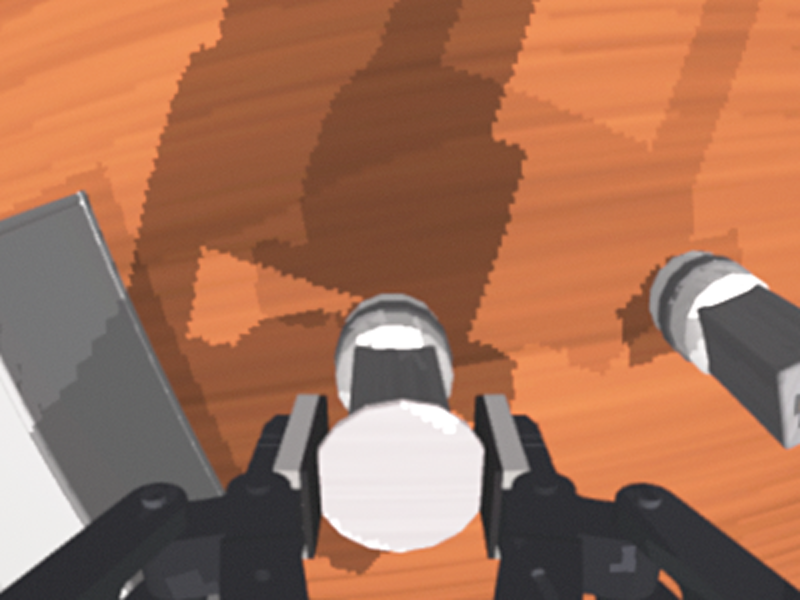

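The crop now shows the tag centred between the pad faces (x 318–484), clamped at its rim. Next is to lift it.

```bash
python3 -m pendant '[0,0,0,0,0,-0.05,0, 0,0,0,0,0,-0.15,0, 0,0,0,0,0,-0.27,0, 0,0,0,0,0,-0.36,0, 0,0,0,0,0,-0.4,0, 0,0,0,0,0,-0.4,0]'
python3 - <<'E'
from h import *
o=telemetry.get_obs();r=R.from_rotvec(o['tool_rot']);p=o['tool_pos']
b=np.radians(101); Rb=tool([0,0,-1],[np.cos(b),np.sin(b),0])
print(rowto([.471,-.31,p[2]],Rb), rowto([.471,-.31,p[2]],r))
d=grab('wrist')
a=cv2.resize(d['image'][60:360,80:480,::-1],(600,450),interpolation=cv2.INTER_CUBIC)
cv2.imwrite('pics/w4.png',a)
E
```

```text
t: 5.5
tool_pos: [0.432, -0.1496, 0.1881]
tool_rot: [0.263, 3.13, -0.0]
contact_force: [0.1, 0.3, -3.4]
opening: 0.0361
grip_force: 50.2
[-7.000e-04  1.200e-03 -6.864e-01 -2.172e-01 -5.056e-01  3.000e-04] [ 0.000e+00  0.000e+00  0.000e+00 -2.172e-01 -5.056e-01  3.000e-04]
```

View pics/w4.png

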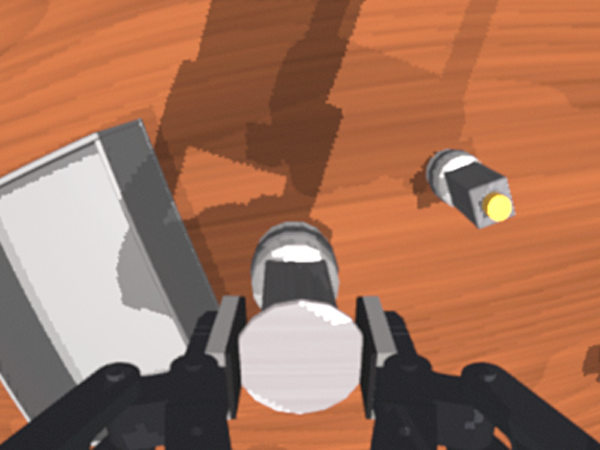

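Lifted and hanging upright (tag at (300,355), socket below it). Now to the bin.

```bash
python3 -m pendant '[0,0,-0.1,-0.03,-0.07,0,0, 0,0,-0.25,-0.08,-0.19,0,0, 0,0,-0.4,-0.13,-0.31,0,0, 0,0,-0.55,-0.18,-0.42,0,0, 0,0,-0.65,-0.205,-0.485,0,0, 0,0,-0.686,-0.217,-0.506,0,0, 0,0,-0.686,-0.217,-0.506,0,0, 0,0,-0.686,-0.217,-0.506,0,0]'
python3 -m pendant '[0,0,0,0,0,0.1,0, 0,0,0,0,0,0.2,0, 0,0,0,0,0,0.29,0, 0,0,0,0,0,0.35,0, 0,0,0,0,0,0.375,0, 0,0,0,0,0,0.38,0, 0,0,0,0,0,0.38,0, 0,0,0,0,0,0.38,0.75, 0,0,0,0,0,0.38,0.75, 0,0,0,0,0,0.38,0.75]'
python3 -m pendant '[0,0,0,0,0,-0.05,0.75, 0,0,0,0,0,-0.2,0.75, 0,0,0,0,0,-0.35,0.75, 0,0,0,0,0,-0.4,0.75]'
python3 - <<'E'
from h import *
o=telemetry.get_obs();p=o['tool_pos']
b=np.radians(101.3); Rb=tool([0,0,-1],[np.cos(b),np.sin(b),0])
print(rowto([.4342,-.0438,p[2]],Rb), rowto([.4342,-.0438,.041],Rb))
d=grab('wrist')
cv2.imwrite('pics/w5.png',d['image'][...,::-1])
W=cloud(grab('top')).reshape(-1,3)
for k,c in(('good',(.4342,-.0438)),('rej',(.471,-.31))):
  q=W[(np.hypot(*(W[:,:2]-c).T)<.04)&(W[:,2]>.075)&(W[:,2]<.105)];print(k,len(q),q.mean(0) if len(q) else '')
E
```

```text
t: 6.55
tool_pos: [0.4706, -0.3091, 0.1873]
tool_rot: [0.301, -3.126, -0.002]
contact_force: [-0.8, 0.1, -1.8]
opening: 0.0357
grip_force: 50.4
t: 7.8
tool_pos: [0.4712, -0.3104, 0.0746]
tool_rot: [-0.301, 3.126, -0.001]
contact_force: [-0.7, 0.1, 0.2]
opening: 0.0638
grip_force: 0.0
t: 8.3
tool_pos: [0.4725, -0.3114, 0.1991]
tool_rot: [-0.3, 3.122, -0.009]
contact_force: [0.5, 0.3, 0.0]
opening: 0.0642
grip_force: 0.0
[-0.0114  0.009  -0.0104 -0.0448  0.9001 -0.0052] [-0.0114  0.009  -0.0104 -0.0423  0.9032  0.5217]
good 110 [ 0.43474003 -0.04288707  0.08773168]
rej 132 [ 0.48009192 -0.31089091  0.09203797]
```

View pics/w5.png

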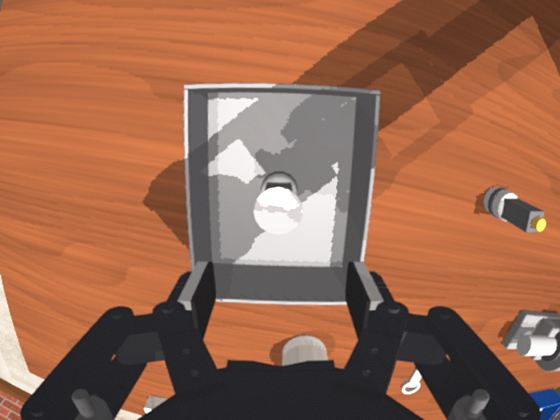

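The reject stands upright inside the bin (tag at (277,211)), well within the walls. Next is the good coupler.

```bash
python3 -m pendant '[0,0,0,-0.005,0.1,0,0.75, 0,0,0,-0.015,0.28,0,0.75, 0,0,0,-0.025,0.47,0,0.75, 0,0,0,-0.035,0.65,0,0.75, 0,0,0,-0.043,0.8,0,0.75, 0,0,0,-0.049,0.895,0,0.75, 0,0,0,-0.049,0.895,0,0.75, 0,0,0,-0.049,0.895,0,0.75]'
python3 - <<'E'
from h import *
b=np.radians(101.3); Rb=tool([0,0,-1],[np.cos(b),np.sin(b),0])
print(rowto([.4342,-.0438,.041],Rb))
d=grab('wrist');M=R.from_rotvec(np.ravel(d['rvec'])).as_matrix()
def px(P):
    c=M@np.array(P)+np.ravel(d['tvec']);th=np.arctan2(np.hypot(*c[:2]),c[2]);k=d['fx']*th/np.hypot(*c[:2]);return (c[:2]*k+[d['cx'],d['cy']])
im=d['image'].astype(int);m=(im[...,0]>180)&(im[...,1]>150)&(im[...,2]<90);v,u=np.nonzero(m);print('yellow',len(u),u.mean(),v.mean(),'pred',px([.4342,-.0438,.096]),px([.4342,-.0388,.096]),px([.4392,-.0438,.096]))
E
```

```text
t: 9.4
tool_pos: [0.4337, -0.0441, 0.1927]
tool_rot: [0.3, -3.125, -0.0]
contact_force: [-1.5, 0.4, -0.6]
opening: 0.0636
grip_force: 0.0
[ 8.000e-04 -3.600e-03 -1.080e-02 -2.900e-03  4.000e-04  5.056e-01]
yellow 170 280.2705882352941 214.28235294117647 pred [280.4563832  211.73985109] [286.77159838 212.90590689] [279.23699978 217.72180455]
```

```bash
python3 -m pendant '[0,0,0,-0.006,0,0.1,0.75, 0,0,0,-0.006,0,0.28,0.75, 0,0,0,-0.006,0,0.42,0.75, 0,0,0,-0.006,0,0.49,0.75, 0,0,0,-0.006,0,0.505,0.75, 0,0,0,-0.006,0,0.505,0.75, 0,0,0,-0.006,0,0.505,0, 0,0,0,-0.006,0,0.505,0, 0,0,0,-0.006,0,0.505,0, 0,0,0,-0.006,0,0.505,0]' 80
python3 -m pendant '[0,0,0,0,0,0,0, 0,0,0,0,0,0,0]' 80
python3 - <<'E'
from h import *
o=telemetry.get_obs();p=o['tool_pos'];r=R.from_rotvec(o['tool_rot']);print(p,r.as_matrix().round(4).tolist(),o['opening'],o['grip_force'])
d=grab('wrist');cv2.imwrite('pics/w6.png',cv2.resize(d['image'][160:360,140:420,::-1],(700,500),interpolation=cv2.INTER_CUBIC))
E
```

```text
t: 10.7
tool_pos: [0.4368, -0.0436, 0.0435]
tool_rot: [-0.301, 3.125, -0.001]
contact_force: [-1.3, 0.7, 5.4]
opening: 0.023
grip_force: 78.1
t: 10.95
tool_pos: [0.4368, -0.0436, 0.0435]
tool_rot: [-0.301, 3.126, -0.001]
contact_force: [-0.7, 0.4, 5.6]
opening: 0.023
grip_force: 78.2
[ 0.4367598 -0.0436466  0.043475 ] [[-0.9816, -0.1907, 0.0017], [-0.1907, 0.9816, -0.0007], [-0.0015, -0.001, -1.0]] 0.02295684393391113 78.15015077590942
```

View pics/w6.png

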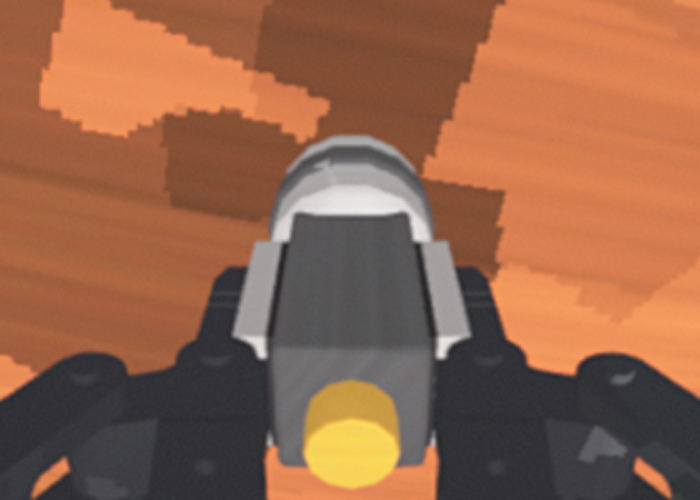

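The crop shows the shank held squarely between the pads, with the stub at (351,453) in the crop. The opening is 23 mm. Lifting now.

```bash
python3 -m pendant '[0,0,0,0,0,-0.04,0, 0,0,0,0,0,-0.15,0, 0,0,0,0,0,-0.3,0, 0,0,0,0,0,-0.42,0, 0,0,0,0,0,-0.48,0, 0,0,0,0,0,-0.5,0, 0,0,0,0,0,-0.5,0]'
cat >> h.py <<'E'
A=np.array([-.4223,.0166,.9063]); A/=np.linalg.norm(A); F=np.array([.605,.200,.102])
RN=tool(-A,[.039,.999,0])
def wray(d,u,v):
    M=R.from_rotvec(np.ravel(d['rvec'])).as_matrix(); q=np.array([u-d['cx'],v-d['cy']]); r=np.hypot(*q); th=r/d['fx']
    return -M.T@np.ravel(d['tvec']), M.T@np.r_[q/r*np.sin(th),np.cos(th)]
def wpx(d,P):
    M=R.from_rotvec(np.ravel(d['rvec'])).as_matrix()
    c=M@np.array(P)+np.ravel(d['tvec']);th=np.arctan2(np.hypot(*c[:2]),c[2]);k=d['fx']*th/np.hypot(*c[:2]);return (c[:2]*k+[d['cx'],d['cy']])
def yellow(d,lo=180):
    im=d['image'].astype(int);return ((im[...,0]>lo)&(im[...,1]>.75*im[...,0])&(im[...,2]<.5*im[...,0]))
E
python3 - <<'E'
from h import *
o=telemetry.get_obs();r=R.from_rotvec(o['tool_rot']);p=o['tool_pos']
print(p,rowto(F+.1335*A,RN))
d=grab('wrist');m=yellow(d,225);v,u=np.nonzero(m&(np.arange(420)[:,None]>300));print(len(u),u.min(),u.max(),v.min(),v.max(),u.mean(),v.mean())
# stub top centre lies 96-43.5 mm behind TCP
for x in(-.002,0,.002): print(x,wpx(d,p+r.apply([x,0,-.0525])))
E
```

```text
t: 11.88
tool_pos: [0.4353, -0.0432, 0.1911]
tool_rot: [0.3, -3.125, -0.001]
contact_force: [-0.6, -0.1, -2.5]
opening: 0.0232
grip_force: 78.5
[ 0.43526954 -0.04320213  0.19110056] [ 0.0976 -0.8332  0.4334 -0.5266  0.7312 -0.1066]
781 38 298 328 414 277.5941101152369 341.5813060179257
-0.002 [279.79221811 342.57452139]
0 [279.78776726 338.46035985]
0.002 [279.78327141 334.25597265]
```

```bash
python3 -m pendant '[0.01,-0.05,0.03,-0.03,0.05,-0.01,0, 0.02,-0.18,0.1,-0.12,0.17,-0.03,0, 0.04,-0.36,0.2,-0.23,0.32,-0.05,0, 0.06,-0.54,0.29,-0.34,0.48,-0.07,0, 0.08,-0.7,0.37,-0.44,0.62,-0.09,0, 0.09,-0.8,0.42,-0.5,0.7,-0.1,0, 0.098,-0.833,0.433,-0.527,0.731,-0.107,0, 0.098,-0.833,0.433,-0.527,0.731,-0.107,0, 0.098,-0.833,0.433,-0.527,0.731,-0.107,0]'
python3 - <<'E'
from h import *
o=telemetry.get_obs();r=R.from_rotvec(o['tool_rot']);p=o['tool_pos']
print(p-(F+.1335*A),rowto(F+.1335*A,RN))
d=grab('wrist');cv2.imwrite('pics/w7.png',cv2.resize(d['image'][120:360,120:440,::-1],(800,600),interpolation=cv2.INTER_CUBIC))
print('pred plunger',wpx(d,F+.04*A),'flange',wpx(d,F),'stub',wpx(d,p+r.apply([0,0,-.0525])),'mouth',wpx(d,p+r.apply([0,0,.0435])))
s=grab('side');c=s['image'][100:240,180:320,::-1];cv2.imwrite('pics/s7.png',cv2.resize(c,(600,600),interpolation=cv2.INTER_CUBIC))
E
```

```text
t: 13.05
tool_pos: [0.5486, 0.2014, 0.2228]
tool_rot: [0.053, 2.706, -0.014]
contact_force: [-0.1, 0.0, -2.6]
opening: 0.0233
grip_force: 79.1
[-3.17545195e-05 -7.94176502e-04 -1.71261665e-04] [-0.0031 -0.002   0.0011 -0.0002  0.0026 -0.0005]
pred plunger [281.14186619 212.11285819] flange [281.12985386 198.10365835] stub [279.1987622  338.54082356] mouth [279.7651903  236.76931182]
```

View pics/w7.png

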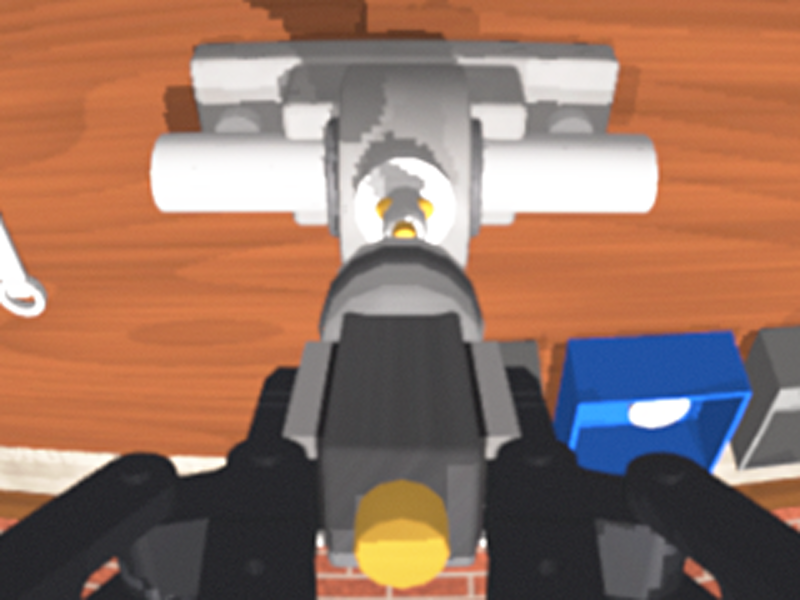

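The wrist crop shows the coupler lined up with the nipple. The plunger tip is at (404,230) against a prediction of (403,230), and the stub top is at (402,553) against (398,546). I'll measure the socket in hand against the nipple in the side camera's depth.

```bash
python3 - <<'E'
from h import *
o=telemetry.get_obs();r=R.from_rotvec(o['tool_rot']);p=o['tool_pos'];ax=-r.as_matrix()[:,2]
print('axis',ax)
t=grab('top'); s=grab('side')
for n,d in(('side',s),('top',t)):
    W=cloud(d).reshape(-1,3);W=W[~np.isnan(W).any(1)]
    q=(W-p)@r.as_matrix()   # tool coords
    for z0,z1,rad in((.013,.0425,.0188),):
        m=(np.abs(q[:,0])<.03)&(np.abs(q[:,1])<.03)&(q[:,2]>z0)&(q[:,2]<z1);w=q[m]
        if len(w)<10: print(n,'few',len(w)); continue
        f=least_squares(lambda x:np.hypot(w[:,0]-x[0],w[:,1]-x[1])-rad,[0,0],loss='soft_l1',f_scale=.002)
        print(n,'socket in tool',len(w),f.x*1000, 'zmax',np.percentile(q[(np.hypot(q[:,0],q[:,1])<.022)&(q[:,2]<.055)&(q[:,2]>0),2],[50,90,98]))
    # nipple in same tool coords: stem radius 8 (skip balls), origin flange expected z=.1335
    m=(np.abs(q[:,0])<.013)&(np.abs(q[:,1])<.013)&(q[:,2]>.1035+.001)&(q[:,2]<.128);w=q[m]
    g=lambda x:np.where(w[:,2]<.108,.0075,.008)-np.hypot(w[:,0]-x[0],w[:,1]-x[1])
    f=least_squares(g,[0,0],loss='soft_l1',f_scale=.001);print(n,'stem in tool',len(w),f.x*1000,'cost',np.std(f.fun)*1e3)
    m=(np.abs(q[:,0])<.02)&(np.abs(q[:,1])<.02)&(q[:,2]<.15)&(q[:,2]>.06);rr=np.hypot(*(q[:,:2]-f.x).T)
    print(' flange z',np.median(q[m&(rr>.011)&(rr<.017)&(q[:,2]>.125)&(q[:,2]<.142),2]),'tip z',np.sort(q[m&(rr<.006),2])[:6].round(4))
E
```

```text
axis [-0.42262507  0.0180403   0.90612505]
side socket in tool 109 [3.04879917 1.32718118] zmax [0.02176236 0.03778058 0.04214986]
side stem in tool 40 [0.99961344 0.80143211] cost 2.015653738676009
 flange z 0.1368217391660804 tip z [0.0942 0.0953 0.0965 0.0981 0.099  0.0992]
top socket in tool 89 [3.51875967 0.70181589] zmax [0.01686634 0.03482312 0.03938578]
top stem in tool 41 [0.11119412 1.46653094] cost 1.5289573842066266
 flange z 0.1352553735055159 tip z [0.0897 0.0927 0.0928 0.0936 0.0941 0.0951]
```

```bash
python3 - <<'E'
from h import *
o=telemetry.get_obs();r=R.from_rotvec(o['tool_rot']);p=o['tool_pos'];d=load('wrist');Rm=r.as_matrix()
th=np.linspace(0,2*np.pi,73)
def circ(c,rad,dx=0,dy=0):  # tool coords centre
    P=[p+Rm@np.array([c[0]+dx+rad*np.cos(t),c[1]+dy+rad*np.sin(t),c[2]]) for t in th]
    q=np.array([wpx(d,x) for x in P]); q=(q-[120,120])*2.5
    return 'u %.0f..%.0f v %.0f..%.0f'%(q[:,0].min(),q[:,0].max(),q[:,1].min(),q[:,1].max())
fz=(F-p)@Rm
for dx in(-.003,-.0015,0): print(dx,'flange',circ(fz,.018,dx),'| plunger tip',circ(fz-[0,0,.04],.0045,dx),'| stubtop',circ([0,0,-.0525],.007,dx),'| socket mouth',circ([0,0,.0435],.0188,dx),'| socket top',circ([0,0,.0095],.0188,dx))
print(fz)
im=d['image'].astype(int)
c=cv2.resize(d['image'],None,fx=2.5,fy=2.5,interpolation=cv2.INTER_CUBIC)[300:900,300:1100].astype(int)
print('col404',[(v,*c[v,404]) for v in range(212,258,3)])
print('flange col 404 top',[(v,c[v,404].tolist()) for v in range(148,168,3)])
for v in(190,200,210): print(v,[(u,c[v,u,0]) for u in list(range(346,366,3))+list(range(446,466,3))])
Y=(c[...,0]>200)&(c[...,2]<110)&(c[...,1]>130); Y[:470]=False; v,u=np.nonzero(Y); k=(u>330)&(u<470)
print('stub bright u',u[k].min(),u[k].max(),'v',v[k].max(), 'col',[(w,c[w,402].tolist()) for w in range(505,600,8)])
E
```

```text
-0.003 flange u 352..454 v 154..251 | plunger tip u 388..418 v 225..253 | stubtop u 349..446 v 535..605 | socket mouth u 324..474 v 238..376 | socket top u 310..488 v 291..448
-0.0015 flange u 352..454 v 150..247 | plunger tip u 388..418 v 221..249 | stubtop u 348..446 v 527..598 | socket mouth u 323..475 v 232..371 | socket top u 309..488 v 284..442
0 flange u 352..454 v 145..244 | plunger tip u 388..418 v 216..244 | stubtop u 348..446 v 519..591 | socket mouth u 323..475 v 226..366 | socket top u 309..488 v 277..437
[0.0012997  0.0010573  0.13433143]
col404 [(212, np.int64(147), np.int64(143), np.int64(143)), (215, np.int64(161), np.int64(158), np.int64(159)), (218, np.int64(206), np.int64(201), np.int64(201)), (221, np.int64(185), np.int64(159), np.int64(127)), (224, np.int64(156), np.int64(117), np.int64(50)), (227, np.int64(183), np.int64(128), np.int64(48)), (230, np.int64(247), np.int64(225), np.int64(87)), (233, np.int64(255), np.int64(255), np.int64(121)), (236, np.int64(250), np.int64(231), np.int64(136)), (239, np.int64(166), np.int64(146), np.int64(138)), (242, np.int64(1
[... 1018 characters left out ...]
.int64(249)), (458, np.int64(242)), (461, np.int64(243)), (464, np.int64(240))]
210 [(346, np.int64(233)), (349, np.int64(245)), (352, np.int64(244)), (355, np.int64(253)), (358, np.int64(255)), (361, np.int64(255)), (364, np.int64(255)), (446, np.int64(255)), (449, np.int64(255)), (452, np.int64(255)), (455, np.int64(252)), (458, np.int64(247)), (461, np.int64(247)), (464, np.int64(247))]
stub bright u 355 465 v 595 col [(505, [168, 130, 55]), (513, [168, 129, 54]), (521, [225, 171, 70]), (529, [224, 175, 72]), (537, [225, 175, 71]), (545, [252, 225, 93]), (553, [251, 220, 87]), (561, [252, 222, 89]), (569, [250, 218, 86]), (577, [250, 216, 84]), (585, [251, 216, 85]), (593, [183, 97, 76])]
```

```bash
cat > meas.py <<'E'
from h import *
def snap():
    o=telemetry.get_obs();return R.from_rotvec(o['tool_rot']),o['tool_pos']
r,p=snap();d=grab('wrist');Rm=r.as_matrix()
c=cv2.resize(d['image'],None,fx=2.5,fy=2.5,interpolation=cv2.INTER_CUBIC)[300:900,300:1100].astype(int)
def circ(P,rad):
    q=np.array([wpx(d,P+Rm@np.array([rad*np.cos(t),rad*np.sin(t),0])) for t in np.linspace(0,6.283,73)]);q=(q-[120,120])*2.5
    return q[:,0].min(),q[:,0].max(),q[:,1].min(),q[:,1].max()
print('p-target',(p-(F+.1335*A))@Rm*1000,'axis err deg',np.degrees((RN.inv()*r).as_rotvec()))
print('pred flange',np.round(circ(F,.018)),'tip',np.round(circ(F+.04*A,.0045)),'stub',np.round(circ(p+Rm@[0,0,-.0525],.007)))
col=c[:,404]; b=np.nonzero(col[130:200,0]>225)[0][0]+130; print('flange top v',b)
row=c[185,:,0]
Y=(c[...,0]>235)&(c[...,1]>200)&(c[...,2]<160)
v,u=np.nonzero(Y[200:262,370:440]);print('tip bright v',v.min()+200,v.max()+200,'u',u.min()+370,u.max()+370)
Z=(c[...,0]>210)&(c[...,1]>150)&(c[...,2]<110);v,u=np.nonzero(Z[500:600,340:460]);print('stub v',v.min()+500,v.max()+500,'u',np.percentile(u,[2,98])+340)
for n in('side','top'):
    r,p=snap();Rm=r.as_matrix();W=cloud(grab(n)).reshape(-1,3);W=W[~np.isnan(W).any(1)];q=(W-p)@Rm
    def fit(w,rad): return least_squares(lambda x:np.hypot(w[:,0]-x[0],w[:,1]-x[1])-rad,[0,0],loss='soft_l1',f_scale=.001).x*1000
    a=fit(q[(np.abs(q[:,:2])<.03).all(1)&(q[:,2]>.013)&(q[:,2]<.0415)],.0188)
    b=fit(q[(np.abs(q[:,:2])<.013).all(1)&(q[:,2]>.108)&(q[:,2]<.128)],.008)
    print(n,'socket',a,'stem',b,'move',b-a)
E
python3 -m pendant '[0,0,0,-0.004,0.001,0,0, 0,0,0,-0.008,0.002,0,0, 0,0,0,-0.008,0.002,0,0, 0,0,0,-0.008,0.002,0,0, 0,0,0,-0.008,0.002,0,0]'
python3 meas.py
```

```text
t: 13.88
tool_pos: [0.5515, 0.2026, 0.2254]
tool_rot: [0.052, 2.703, -0.013]
contact_force: [-0.5, 0.4, -2.6]
opening: 0.0232
grip_force: 79.1
p-target [-3.58376063  0.48232586 -1.01793605] axis err deg [ 0.03182677 -0.10286468 -0.03100672]
pred flange [348. 450. 133. 232.] tip [384. 413. 203. 231.] stub [349. 447. 508. 582.]
flange top v 147
tip bright v 200 236 u 373 427
stub v 520 588 u [361. 442.]
side socket [3.08462432 0.97718666] stem [ 4.67295376 -1.13439599] move [ 1.58832944 -2.11158265]
top socket [3.49681895 0.88537705] stem [ 3.40034435 -0.14320974] move [-0.0964746  -1.02858679]
```

```bash
python3 -m pendant '[0,0,0,0.0017,-0.0023,0.02,0, 0,0,0,0.0017,-0.0023,0.07,0, 0,0,0,0.0017,-0.0023,0.12,0, 0,0,0,0.0017,-0.0023,0.15,0, 0,0,0,0.0017,-0.0023,0.165,0, 0,0,0,0.0017,-0.0023,0.17,0, 0,0,0,0.0017,-0.0023,0.17,0]' 100
python3 - <<'E'
from h import *
o=telemetry.get_obs();r=R.from_rotvec(o['tool_rot']);p=o['tool_pos'];Rm=r.as_matrix()
print('force tool',o['contact_force']@Rm,o['wrist_torque']@Rm,'flange in tool',(F-p)@Rm*1000-[0,0,43.5])
W=cloud(grab('side')).reshape(-1,3);W=W[~np.isnan(W).any(1)];q=(W-p)@Rm
def fit(w,rad): return least_squares(lambda x:np.hypot(w[:,0]-x[0],w[:,1]-x[1])-rad,[0,0],loss='soft_l1',f_scale=.001).x*1000
a=fit(q[(np.abs(q[:,:2])<.03).all(1)&(q[:,2]>.013)&(q[:,2]<.0415)],.0188)
w=q[(np.abs(q[:,:2])<.013).all(1)&(q[:,2]>.055)&(q[:,2]<.077)];b=fit(w,.008);print(a,b,len(w))
E
```

```text
t: 14.9
tool_pos: [0.5728, 0.2011, 0.1794]
tool_rot: [0.052, 2.702, -0.013]
contact_force: [-0.3, 0.6, -2.4]
opening: 0.0228
grip_force: 98.4
force tool [1.29773804 0.55369939 2.05796517] [0.02674256 0.3469544  0.02340556] flange in tool [ 3.75990585  0.21104371 40.2826664 ]
[3.32687699 1.05767121] [4.06508048 0.34765423] 32
```

```bash
cat > f.py <<'E'
from h import *
o=telemetry.get_obs();r=R.from_rotvec(o['tool_rot']);p=o['tool_pos'];Rm=r.as_matrix()
print('force tool',(o['contact_force']@Rm-[1.3,.55,2.06]).round(2),'torque',(o['wrist_torque']@Rm-[.027,.347,.023]).round(3),'flange in tool mm',((F-p)@Rm*1000-[0,0,43.5]).round(2),'tilt deg',np.degrees((RN.inv()*r).as_rotvec()).round(2))
E
python3 -m pendant '[0,0,0,0.001,-0.001,0.015,0, 0,0,0,0.001,-0.001,0.03,0, 0,0,0,0.001,-0.001,0.045,0, 0,0,0,0.001,-0.001,0.06,0, 0,0,0,0.001,-0.001,0.07,0, 0,0,0,0.001,-0.001,0.07,0]'; python3 f.py
```

```text
t: 15.7
tool_pos: [0.5811, 0.2003, 0.1594]
tool_rot: [0.052, 2.704, -0.013]
contact_force: [-0.5, 0.1, -1.9]
opening: 0.0231
grip_force: 98.4
force tool [-0.06 -0.45 -0.57] torque [-0.006 -0.031  0.029] flange in tool mm [ 2.71  0.71 18.63] tilt deg [ 0.05 -0.07 -0.03]
```

No side force with the nipple about 11 mm into the bore, so the alignment is good. Pressing through the snap.

```bash
python3 -m pendant '[0,0,0,0,0,0.01,0, 0,0,0,0,0,0.02,0, 0,0,0,0,0,0.03,0, 0,0,0,0,0,0.037,0, 0,0,0,0,0,0.037,0]'; python3 f.py; python3 -m pendant '[0,0,0,0,0,0.006,0, 0,0,0,0,0,0.012,0, 0,0,0,0,0,0.018,0, 0,0,0,0,0,0.018,0]'; python3 f.py
```

```text
t: 16.32
tool_pos: [0.5861, 0.2004, 0.1498]
tool_rot: [0.052, 2.703, -0.012]
contact_force: [0.6, 2.8, -2.7]
opening: 0.0228
grip_force: 98.8
force tool [-0.55  2.31  0.61] torque [-0.333  0.032 -0.087] flange in tool mm [3.17 0.34 7.85] tilt deg [ 0.   -0.13 -0.03]
t: 16.82
tool_pos: [0.5883, 0.2, 0.1452]
tool_rot: [0.052, 2.703, -0.013]
contact_force: [-3.9, 0.8, 1.1]
opening: 0.0228
grip_force: 99.1
force tool [ 1.85  0.09 -4.7 ] torque [-0.135  0.263 -0.094] flange in tool mm [3.27 0.72 2.73] tilt deg [ 0.05 -0.11 -0.03]
```

```bash
for i in 1; do python3 -m pendant '[0,0,0,0,0,0.004,0, 0,0,0,0,0,0.007,0, 0,0,0,0,0,0.007,0]' >/dev/null; python3 f.py; done; python3 -m pendant '[0,0,0,0,0,0.003,0, 0,0,0,0,0,0.003,0]' >/dev/null; python3 f.py;  python3 -m pendant '[0,0,0,0,0,0.003,0, 0,0,0,0,0,0.003,0]' >/dev/null; python3 f.py
```

```text
force tool [ 1.12 -0.86 -4.99] torque [ 0.006  0.219 -0.041] flange in tool mm [3.39 0.68 0.6 ] tilt deg [ 0.04 -0.13 -0.03]
force tool [-0.23 -1.09 -5.91] torque [ 0.12   0.128 -0.049] flange in tool mm [ 3.37  0.65 -0.34] tilt deg [ 0.04 -0.13 -0.03]
force tool [-0.06 -1.44 -6.3 ] torque [ 0.115  0.114 -0.033] flange in tool mm [ 3.37  0.65 -1.23] tilt deg [ 0.04 -0.13 -0.03]
```

```bash
for i in 1; do python3 -m pendant '[0,0,0,0,0,0.003,0, 0,0,0,0,0,0.003,0]' >/dev/null; python3 f.py; done; python3 -m pendant '[0,0,0,0,0,0.003,0, 0,0,0,0,0,0.003,0]' >/dev/null; python3 f.py
```

```text
force tool [  2.78  -2.49 -12.7 ] torque [ 0.297  0.64  -0.022] flange in tool mm [ 3.45  0.63 -1.43] tilt deg [ 0.05 -0.1  -0.03]
force tool [  4.19  -2.63 -19.51] torque [ 0.367  1.043 -0.04 ] flange in tool mm [ 3.88  0.48 -1.51] tilt deg [ 0.05 -0.11 -0.02]
```

```bash
python3 -m pendant '[0,0,0,0.001,-0.0007,0,0, 0,0,0,0.001,-0.0007,0,0, 0,0,0,0.001,-0.0007,0,0]' ; python3 f.py; python3 - <<'E'
from h import *
d=grab('side');cv2.imwrite('pics/end.png',cv2.resize(d['image'][110:230,170:330,::-1],(800,600),interpolation=cv2.INTER_CUBIC))
E
```

```text
t: 18.58
tool_pos: [0.5906, 0.2001, 0.1416]
tool_rot: [0.052, 2.702, -0.012]
contact_force: [-9.6, -0.7, 11.7]
opening: 0.0229
grip_force: 101.6
force tool [  2.36  -1.64 -16.71] torque [ 0.254  0.853 -0.046] flange in tool mm [ 3.83  0.48 -1.51] tilt deg [ 0.02 -0.15 -0.02]
```

View pics/end.png

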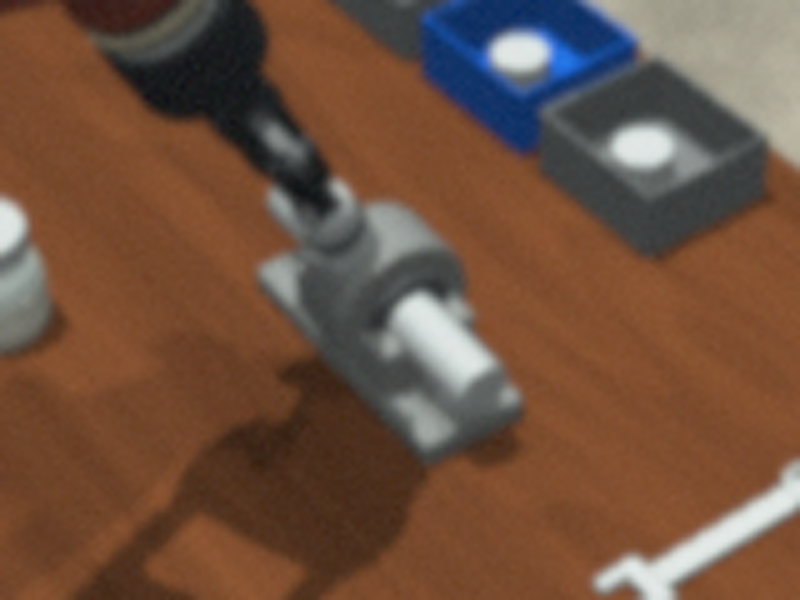

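The final crop shows the socket down on the flange at (335,235) and still held. The force shows the plunger spring rising to about 6.5 N, then a hard stop, and the push is now a steady 17 N or so. Handing in.

```bash
python3 -c "
from station import ctrl; print(ctrl.finish_job())"
```

```text
the job is handed in; nothing more can be done
None
```

The job is handed in: the reject stands upright in the scrap bin, and the good coupler is snapped onto the nipple and seated on its flange, gripped at about 100 N and pressed home with about 17 N; my first try at the reject closed the fingers on its tag at about 56 N, before I re-gripped it by the tag's rim.

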